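# Ready the belt drive for its new belt

## Robot

A 7-joint arm with a two-finger parallel gripper is mounted at the origin on the work surface; the furniture and walls round the work are solid. World frame = base frame: x ahead of the robot, y to its left, z up, the work surface at z = 0. Lengths are in mm, angles in rad, forces in N, time in s.
With the tool pointing down it reaches from about 425 to 975 mm from the base axis. Payload 16.7 kg.
Tool frame: the origin (TCP) lies at the very end of the fingers, on their centre line; the grasp point (between the pads) lies 19 mm behind it; z points along the fingers, y is the direction in which the jaws open and shut (so a half turn about z gives the same grasp; the last joint's range is limited). The gripper opens to 85 mm and grips with 20 to 120 N. Pads are 22 mm wide; open, the fingers measure 114 mm over their backs; the gripper's body (76 mm by 85 mm) begins 54 mm behind the grasp point. The pads swing forward as they close: fully open they stand 13 mm farther back than shut.
Start: joints at [-1.462, 0.426, 0.074, 1.606, -0.034, 1.111, -0.067], TCP at [172.101, 652.654, 231.302] pointing down, gripper open.
Joint ranges: [-2.85, 2.85], [-0.5, 2.14], [-1.23, 1.37], [0.21, 2.46], [-1.02, 4.16], [0.16, 2.05], [-2.73, 2.73]. Speed limits (rad/s): [1.89, 1.89, 2.39, 2.39, 3.01, 3.01, 3.01].

## Interface

Orientations are given as a rotation vector (axis times angle).
In Python, from bench import bot gives the robot as it stands.
- The arm moves only by the shell command python3 -m creep 'ROWS'. ROWS is JSON, a list of rows, each a list of 7 numbers: the shift along the world's x, y, z scaled (see below), then the turn, a rotation vector about the world's x, y, z scaled (see below), then the closure, from -1 (fully open) to 1 (shut), so that 0 is half open. A call has 1 to 20 rows; each row is the pose to reach, as a shift and turn from the pose measured when the call began; what a row does not reach only later rows make up. The controller multiplies each number of a shift by 0.5 m and each number of a turn by pi/2 rad. A row lasts 1/12 s, in which the tool goes at most 41.7 mm and 7.16 degrees, less where a joint would pass 70% of its speed; a pose out of reach is approached as far as the arm can. A call with a number of a shift or a turn outside -1 to 1 is refused whole. A call with a gripper value outside its range is refused whole. The fingers move at their own pace and stop on an object; the grip force is fixed at half the most. Time passes only in rows, so rows that repeat a pose let the fingers close. It gives the time, the measured TCP pose, the force and the opening at its end, in the units of the state.
- bot.sense(): the state, without advancing time (a new reading comes with each control period).
- bot.read_camera(name): name is "scene" or "top" or "wrist"; returns the picture (400x640x3 uint8, red, green, blue); there is no depth.
- bot.get_calibration(name): a dict with "K" (3x3 intrinsics, pixels), "dist_coeffs" ([k1, k2, p1, p2, k3] as OpenCV has them; the pictures are not rectified), "extrinsics" (4x4, takes a point from camera to world coordinates). Camera axes: x right, y down, z forward; pixel columns grow to the right and rows downward; lengths in mm; the calibration is good to about 2 mm. A picture is of the moment at which its call begins: read the wrist's pose just before it. get_calibration takes no time and is no camera call; for the wrist camera it gives the pose at the moment of the call.
- bot.close_job(): hands the job in, once; it reports no verdict.
The state is a dict: "time_s": time; "joint_pos": joint angles; "qvel": joint speeds; "joint_efforts": joint torques, N m; "eef_pos": TCP position; "orientation": TCP orientation; "wrist_force": force on the tool from outside, world axes, zero at the start; "wrist_torque": the same for the moment, N m; "opening": opening from 0.0 (shut) to 1.0 (fully open).
Only numpy, scipy, OpenCV 4.12 (cv2) and the standard library are available. Lean on these libraries where they do the work, as an engineer would, in place of code of your own. Each camera call takes 0.05 s, during which the arm holds its last target.

## Task

The belt drive on the bench has to be made ready for its new belt. Take away the screwdriver left lying on its deck in the cover's way and lay it flat on the bench, clear of the drive; push the sliding cover fully open, square against its end stop (it racks and jams in its track when pushed at one end alone); and turn the timing pulley until the mark engraved on its rim faces the pointer. Leave the things standing around where they are, and do not drop or throw the screwdriver.

Things in the scene. Friction and masses are not known exactly. Their poses are not given: they have to be found in the camera images.
- drive_unit: the belt drive: grey open-topped housing, 240 x 360 x 89 mm, fixed to the bench. Origin: centre of its underside. Own x points to its back long side, own y along its length towards the end the cover opens to. The half y < 0 is an open well with the pulley in it; the half y > 0 is a flat deck, top 76 mm above the bench
- end_stop (a point): middle of the inner face of the end stop bar that closes the deck at the unit's y = +174 mm; the point lies on the deck, 76 mm above the bench, the bar's top is at 89 mm. Two aluminium C-rails, tops at 89 mm, run along both long sides; their lips reach in to the unit's x = +-100 mm
- pulley_centre (a point): on the pulley's axis, level with its rim top, 70 mm above the bench. Toothed aluminium timing pulley, 120 mm across, 28 mm high, on a vertical axis; turns either way without end and stays where left (friction 0.1 N m). The well round it: end walls 22 to 26 mm off the rim along the unit's own +-y, side walls 44 mm off along +-x; floor 18 mm above the bench
- mark (a point): outer end of the engraved mark, a 4 mm wide dark line across the top of the pulley's rim, 60 mm from its axis, 68 mm above the bench; it turns with the pulley. The rim is a ring 12 mm thick (radius 48 to 60 mm) standing up round five spokes (20 mm below the rim top) and a hub (radius 19 mm, 8 mm below), so it can be pinched from above, one finger inside, one outside
- pointer_tip (a point): tip of the fixed flat steel pointer on the well's end wall, 2 to 3 mm off the pulley's rim, 68 mm above the bench; it points at the pulley axis along the unit's own +y
- cover_mid (a point): middle of the sliding cover's top face, 82 mm above the bench. Loose steel plate, 196 mm across the track x 165 mm along it; a 66 mm long guide tongue at each end keeps it captive in the rails, with play: pushed at one end only it jams when that knob is about 30 mm ahead of the other; pushed at both ends by turns it walks along with some 3 to 15 N
- knob_front (a point): half-height point of the black knob at the cover's front end (the unit's -x side), 97 mm above the bench: 22 mm across at the top, 14 mm at the neck, 30 mm high, 80 mm from cover_mid. With the cover fully open, square on the end stop bar, both knobs lie 91.5 mm from the unit's centre along its own y
- knob_back (a point): the same for the knob at the cover's back end (the unit's +x side)
- screwdriver_mid (a point): the screwdriver, 134 mm long, 60 g, lying on the deck across the unit between cover and end stop. The point is half-way along and half-way up (10 mm above what it lies on). Own y runs along it: thick handle at -y (24 mm wide, 21 mm high, from 67 mm behind to 24 mm ahead of the point; grasp it 20 mm behind), thin blade at +y
- caliper: a caliper lying on the bench in front of the unit, 71 x 230 x 16 mm, long along its own y; origin under its middle. To be left alone
- swab_jar: a clear jar of cotton swabs, 68 mm across, 82 mm high, in front of the unit; origin under its middle. To be left alone
- oil: a small oil bottle, 34 mm across, 83 mm high, behind the unit; origin under its middle. To be left alone
- cleaner: a brown cleaner bottle, 54 mm across, 132 mm high, behind the unit; origin under its middle. To be left alone. Beyond the white power strip to the robot's right, whose plugs and cables stand up to 120 mm high, the bench from x = 0.40 to 0.55, y = -0.40 to -0.24 is clear

How it is judged:
By the outcome, as a careful person would: the job done as asked, in the order asked, and still so for the second after the job is handed in, with the robot touching nothing.
It also fails if it takes over 72 s, if anything falls off the work surface, if the arm or the gripper's body presses on something with over 40 N, if the wrist force passes 120 N, or if a joint passes its speed limit or range.

## Working session

There is one attempt and no reset: what is moved stays moved. The work goes in short steps, Python scripts to look and compute and a shell command to move; the robot and the scene stay as the last step left them, time stands still between calls to the robot, and variables do not carry over. Pictures are saved under pics/ and viewed, and the job is handed in when it is done.

```bash
ls; mkdir -p pics; python3 - <<'E'
from bench import bot
import cv2
s=bot.sense();print(s)
for n in("scene","top","wrist"):
    c=bot.get_calibration(n);print(n,c)
    cv2.imwrite(f"pics/{n}0.png",cv2.cvtColor(bot.read_camera(n),cv2.COLOR_RGB2BGR))
E
```

```text
pics
{'time_s': 0.0, 'joint_pos': array([-1.46248279,  0.42674203,  0.07380015,  1.60663396, -0.03407134,
        1.11078758, -0.06706804]), 'qvel': array([ 0.0001036 ,  0.00103933, -0.00063097, -0.00144258, -0.0009641 ,
       -0.00267087, -0.00062581]), 'joint_efforts': array([ 5.58683805e-04, -9.49834871e+01,  3.76108512e+00, -4.63505638e+01,
        1.92050723e-02,  1.03015616e-02,  3.81895893e-05]), 'eef_pos': array([172.00247619, 652.28309936, 230.59050556]), 'orientation': array([-4.03752330e-01, -3.11547237e+00,  2.06015582e-03]), 'wrist_force': array([-0.06766829, -0.11519601, -0.12981661]), 'wrist_torque': array([-0.01598917, -0.03919396, -0.03479553]), 'opening': 1.0017420304166815}
scene {'K': array([[377.4663593 ,   0.        , 322.94246248],
       [  0.        , 377.4663593 , 198.52920626],
       [  0.        ,   0.        ,   1.        ]]), 'dist_coeffs': array([0.03168807, 0.        , 0.        , 0.        , 0.        ]), 'extrinsics': array([[ 8.24834745e-01,  4.89865950e-01, -2.82274680e-01,
         7.50371972e+02],
       [ 5.65354479e-01, -7.10512209e-01,  4.18
[... 731 characters left out ...]
,
       [ 0.00000000e+00,  0.00000000e+00,  0.00000000e+00,
         1.00000000e+00]])}
wrist {'K': array([[325.53061139,   0.        , 320.27079801],
       [  0.        , 325.53061139, 192.3129042 ],
       [  0.        ,   0.        ,   1.        ]]), 'dist_coeffs': array([-0.04332032,  0.        ,  0.        ,  0.        ,  0.        ]), 'extrinsics': array([[ 2.54534434e-01,  9.33099848e-01,  2.54041130e-01,
         1.08904234e+02],
       [ 9.67063397e-01, -2.45383193e-01, -6.76422529e-02,
         6.69196654e+02],
       [-7.79552252e-04,  2.62891160e-01, -9.64825181e-01,
         3.74240044e+02],
       [ 0.00000000e+00,  0.00000000e+00,  0.00000000e+00,
         1.00000000e+00]])}
```

View pics/scene0.png

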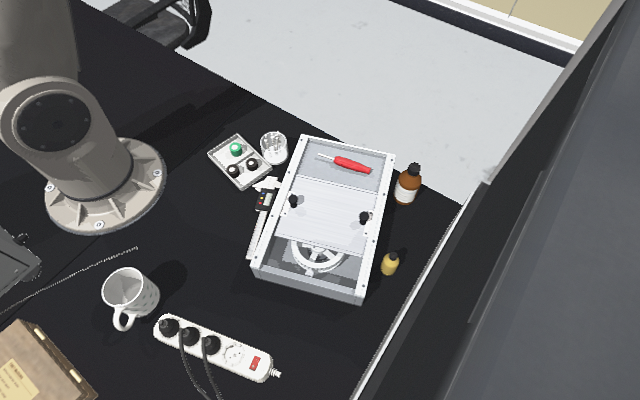

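View pics/top0.png

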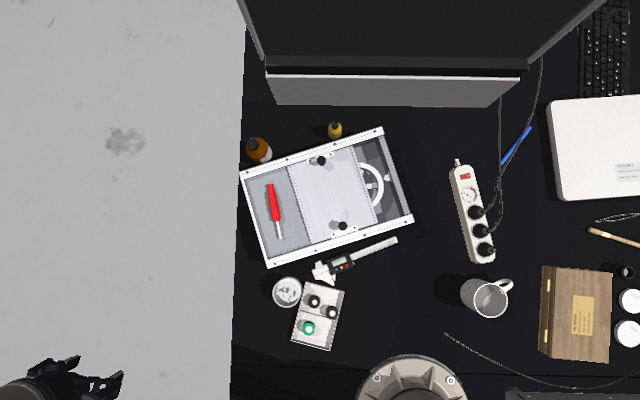

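View pics/wrist0.png

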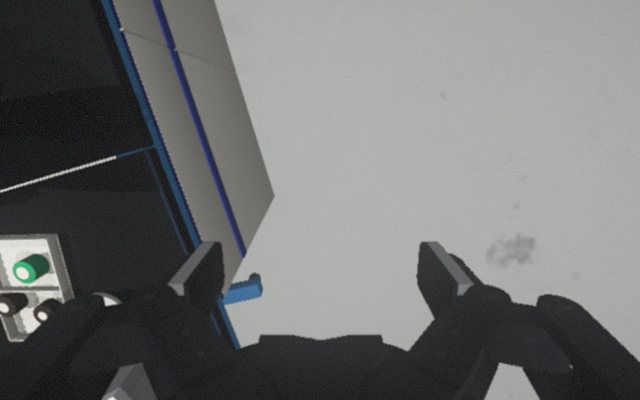

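```bash
cat > h.py <<'E'
from bench import bot
import cv2,numpy as np
from scipy.spatial.transform import Rotation as R
def ray(n,uv,c=None):
    c=c or bot.get_calibration(n)
    p=cv2.undistortPoints(np.array([[uv]],float),c["K"],c["dist_coeffs"])[0,0]
    E=c["extrinsics"];return E[:3,3],E[:3,:3]@np.array([p[0],p[1],1])
def at(n,uv,z,c=None):
    o,d=ray(n,uv,c);return o+d*(z-o[2])/d[2]
def proj(n,P,c=None):
    c=c or bot.get_calibration(n);E=np.linalg.inv(c["extrinsics"])
    return cv2.projectPoints(np.atleast_2d(np.array(P,float)),cv2.Rodrigues(E[:3,:3])[0],E[:3,3],c["K"],c["dist_coeffs"])[0][:,0]
def snap(n,f,crop=None,k=1):
    c=bot.get_calibration(n);im=cv2.cvtColor(bot.read_camera(n),cv2.COLOR_RGB2BGR);cv2.imwrite(f"pics/{f}_full.png",im)
    if crop:
        x0,y0,x1,y1=crop;im=im[y0:y1,x0:x1]
    im=cv2.resize(im,None,fx=k,fy=k,interpolation=cv2.INTER_CUBIC);cv2.imwrite(f"pics/{f}.png",im);return c
E
python3 - <<'E'
import cv2
im=cv2.imread("pics/top0.png")[115:285,230:430];cv2.imwrite("pics/topz.png",cv2.resize(im,None,fx=3.5,fy=3.5,interpolation=cv2.INTER_CUBIC))
im=cv2.imread("pics/scene0.png")[120:310,230:430];cv2.imwrite("pics/scz.png",cv2.resize(im,None,fx=3,fy=3,interpolation=cv2.INTER_CUBIC))
E
```

```text
(no output)
```

View pics/topz.png

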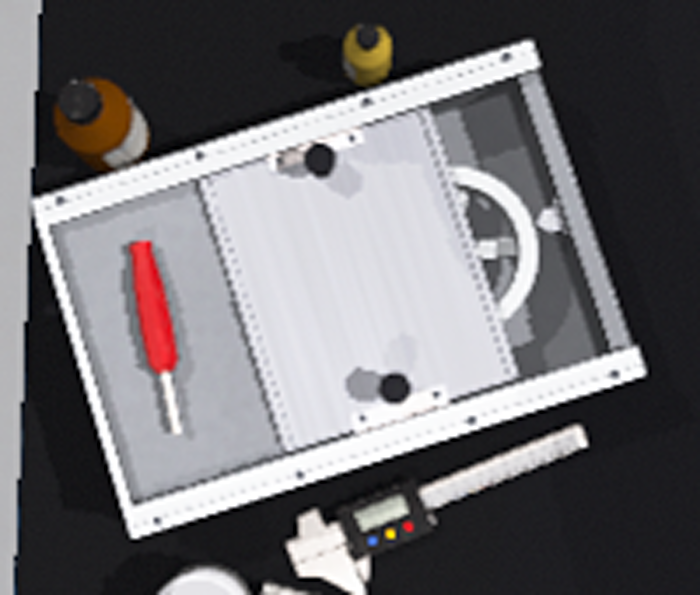

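View pics/scz.png

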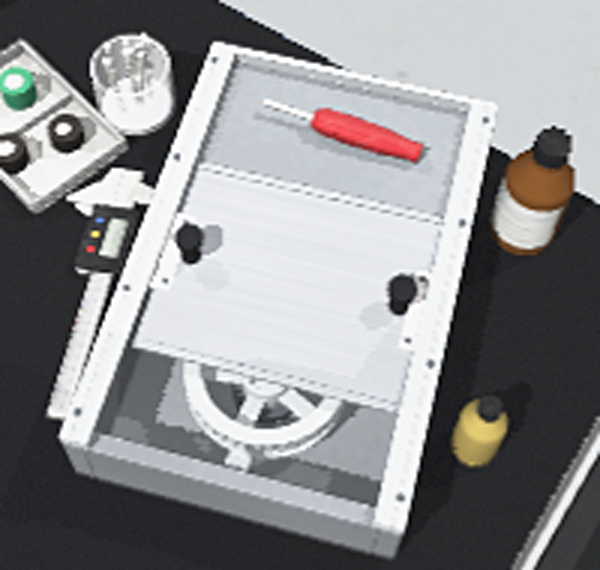

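```bash
cat > m.py <<'E'
from h import *
from scipy.optimize import least_squares
T=lambda u,v:(230+(u)/3.5,115+v/3.5)
S=lambda u,v:(230+u/3,120+v/3)
tops={(120,180):T(35,203),(120,-180):T(537,42),(-120,-180):T(646,368),(-120,180):T(133,535)}
scs={(120,180):S(497,103),(120,-180):S(400,535),(-120,-180):S(65,435),(-120,180):S(215,46)}
ct=bot.get_calibration("top");cs=bot.get_calibration("scene")
def W(p,l): 
    x,y,t=p;c,s=np.cos(t),np.sin(t);l=np.array(l,float);return np.array([x+c*l[0]-s*l[1],y+s*l[0]+c*l[1],l[2]])
def res(p,cams):
    r=[]
    for n,c,d in cams:
        for k,uv in d.items(): r+=list(proj(n,W(p,(*k,89)),c)[0]-np.array(uv))
    return r
if __name__=="__main__":
    for cams in ([("top",ct,tops)],[("scene",cs,scs)],[("top",ct,tops),("scene",cs,scs)]):
        f=least_squares(res,[570,200,.3],args=(cams,));print(f.x,np.round(f.fun,1))
    p=f.x
    inv=lambda P:np.array([[np.cos(p[2]),np.sin(p[2])],[-np.sin(p[2]),np.cos(p[2])]])@(np.array(P)[:2]-p[:2])
    for nm,uv,sv,z in (("kb",(320,160),(403,287),112),("kf",(395,387),(190,238),112),("sd handle end",(142,243),(421,152),86),("sd tip",(177,432),(265,103),82),("sd hnd front",(163,370),(316,120),86)
      ,("pointer",(540,220),(238,450),68)):
        a=at("top",T(*uv),z,ct);b=at("scene",S(*sv),z,cs);print(nm,a.round(1),b.round(1),"unit",inv(a).round(1),inv(b).round(1))
    for n in("top","scene"):
        c=ct if n=="top" else cs
        print(n,"pulley", proj(n,W(p,(0,-94,70)),c), "tip",proj(n,W(p,(0,-156,68)),c))
E
python3 m.py
```

```text
[5.27101363e+02 2.22732547e+02 3.34408378e-01] [-0.6 -1.1 -0.8 -1.2  0.9  1.5  0.4  0.7]
[5.32042134e+02 2.26179437e+02 3.29831886e-01] [ 0.9  0.5  1.4 -0.7 -2.2  1.   0.  -1.4]
[5.29736818e+02 2.24570521e+02 3.32945675e-01] [-1.3 -2.4 -1.5 -2.2  0.1  0.5 -0.4 -0.6 -0.5  0.3  0.3 -0.8 -3.4  1.3
 -1.4 -1.3]
kb [607.7 235.3 112. ] [614.  237.3 112. ] unit [ 77.2 -15.3] [ 83.8 -15.5]
kf [459.2 182.7 112. ] [465.5 183.8 112. ] unit [-80.4 -16.5] [-74.1 -17.6]
sd handle end [553.  356.2  86. ] [558.2 361.5  86. ] unit [ 65.  116.8] [ 71.6 120.1]
sd tip [425.3 328.3  82. ] [427.7 333.5  82. ] unit [-64.8 132.1] [-60.9 136.3]
sd hnd front [466.9 338.7  86. ] [472.8 340.4  86. ] unit [-22.1 128.4] [-16.  128.1]
pointer [577.2  83.9  68. ] [577.4  84.8  68. ] unit [  -1.1 -148.5] [  -0.6 -147.7]
top pulley [[362.70367562 184.17473885]] tip [[387.10306346 176.48355595]]
scene pulley [[316.62479176 246.67192662]] tip [[308.47615731 273.79471921]]
```

```bash
python3 -m creep '[[0.676,-0.606,0,0,0,0.3,0],[0.676,-0.606,0,0,0,0.3,0],[0.676,-0.606,0,0,0,0.3,0],[0.676,-0.606,0,0,0,0.3,0],[0.676,-0.606,0,0,0,0.3,0],[0.676,-0.606,0,0,0,0.3,0],[0.676,-0.606,0,0,0,0.3,0],[0.676,-0.606,0,0,0,0.3,0],[0.676,-0.606,0,0,0,0.3,0],[0.676,-0.606,0,0,0,0.3,0],[0.676,-0.606,0,0,0,0.3,0],[0.676,-0.606,0,0,0,0.3,0],[0.676,-0.606,0,0,0,0.3,0],[0.676,-0.606,0,0,0,0.3,0],[0.676,-0.606,0,0,0,0.3,0],[0.676,-0.606,0,0,0,0.3,0]]'
python3 - <<'E'
from h import *
c=snap("wrist","w1");np.save("c_w1.npy",c,allow_pickle=True);print(bot.sense()["eef_pos"],c["extrinsics"])
E
```

```text
time_s: 1.48
eef_pos: [509.1, 350.5, 230.7]
orientation: [0.338, -3.123, 0.001]
wrist_force: [0.2, -0.0, 0.4]
opening: 0.497
[509.18090653 350.40578577 230.74137434] [[-2.14239285e-01  9.42446438e-01  2.56702628e-01  4.45269249e+02]
 [ 9.76781156e-01  2.06794429e-01  5.59878336e-02  3.36159943e+02]
 [-3.19138972e-04  2.62737084e-01 -9.64867412e-01  3.74278983e+02]
 [ 0.00000000e+00  0.00000000e+00  0.00000000e+00  1.00000000e+00]]
```

View pics/w1.png

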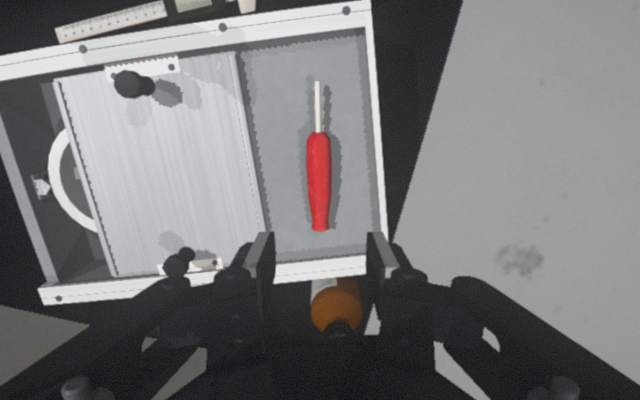

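```bash
python3 - <<'E'
from h import *
c=np.load("c_w1.npy",allow_pickle=True).item()
P={k:at("wrist",uv,z,c) for k,uv,z in (("end",(319.5,231),86),("tip",(317.5,82),84),("hf",(318,133),86),("c_y+front",(371,3),89),("c_y+back",(386,265),89),("kf",(126,83),112),("kb",(175,267),112),("barfront",(361,31),89),("inner",(244,51),82))}
for k,v in P.items():print(k,v.round(1))
d=P["end"]-P["tip"];print(np.hypot(*d[:2]),np.degrees(np.arctan2(d[1],d[0])))
print("sdmid",(P["end"]+P["tip"])/2)
print(proj("wrist",[509.2,350.4,86],c))
r=R.from_rotvec(bot.sense()["orientation"]).as_matrix();print(r)
E
```

```text
end [559.3 360.3  86. ]
tip [428.1 329.9  84. ]
hf [469.8 339.4  86. ]
c_y+front [360.1 358.7  89. ]
c_y+back [578.9 430.7  89. ]
kf [461.2 184.4 112. ]
kb [611.3 238.4 112. ]
barfront [382.1 355.9  89. ]
inner [416.6 264.1  82. ]
134.7026249475298 13.061814891227652
sdmid [493.68547299 345.10456221  85.        ]
[[320.60686404 178.48694843]]
[[-9.76909970e-01 -2.13651375e-01  1.42871123e-05]
 [-2.13651324e-01  9.76909686e-01 -7.59146718e-04]
 [ 1.48235522e-04 -7.44670458e-04 -9.99999712e-01]]
```

```bash
python3 -m creep '[[0.008,-0.002,-0.1,0,0,0.009,0],[0.008,-0.002,-0.2,0,0,0.009,0],[0.008,-0.002,-0.25,0,0,0.009,0],[0.008,-0.002,-0.28,0,0,0.009,0],[0.008,-0.002,-0.302,0,0,0.009,0],[0.008,-0.002,-0.302,0,0,0.009,0],[0.008,-0.002,-0.302,0,0,0.009,0],[0.008,-0.002,-0.302,0,0,0.009,1],[0.008,-0.002,-0.302,0,0,0.009,1],[0.008,-0.002,-0.302,0,0,0.009,1],[0.008,-0.002,-0.302,0,0,0.009,1],[0.008,-0.002,-0.302,0,0,0.009,1],[0.008,-0.002,-0.302,0,0,0.009,1]]'
```

```text
time_s: 2.62
eef_pos: [514.0, 350.2, 81.8]
orientation: [-0.36, 3.119, 0.002]
wrist_force: [-1.4, -2.1, 9.5]
opening: 0.218
```

```bash
python3 -m creep '[[0,0,0.05,0,0,0,1],[0,0,0.1,0,0,0,1],[0,0,0.18,0,0,0,1],[0,0,0.25,0,0,0,1],[0,0,0.3,0,0,0,1],[0,0,0.3,0,0,0,1]]'
python3 - <<'E'
from h import *
snap("wrist","w2")
E
```

```text
time_s: 3.12
eef_pos: [516.1, 351.6, 239.0]
orientation: [-0.358, 3.111, 0.01]
wrist_force: [1.3, -0.1, -0.7]
opening: 0.215
```

View pics/w2.png

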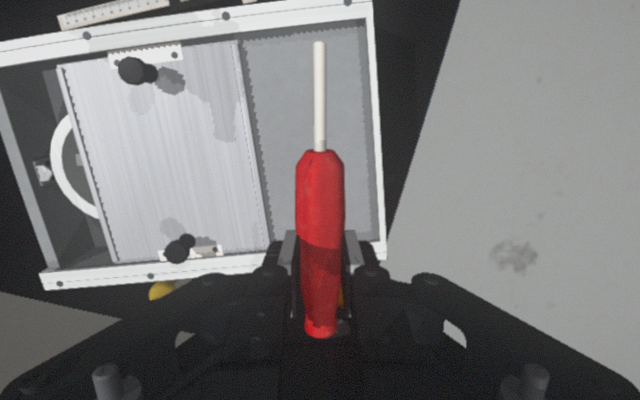

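```bash
python3 -m creep '[[-0.02,-0.08,0,0,0,0,1],[-0.02,-0.16,0,0,0,0,1],[-0.02,-0.24,0,0,0,0,1],[-0.02,-0.32,0,0,0,0,1],[-0.03,-0.4,0,0,0,0,1],[-0.03,-0.48,0,0,0,0,1],[-0.04,-0.56,0,0,0,0,1],[-0.04,-0.64,0,0,0,0,1],[-0.04,-0.72,0,0,0,0,1],[-0.04,-0.8,0,0,0,0,1],[-0.04,-0.88,0,0,0,0,1],[-0.04,-0.94,0,0,0,0,1],[-0.04,-0.98,0,0,0,0,1],[-0.04,-1,0,0,0,0,1],[-0.04,-1,0,0,0,0,1]]'
python3 - <<'E'
from h import *
snap("top","t3");
E
```

```text
time_s: 4.42
eef_pos: [494.7, -150.9, 235.8]
orientation: [-0.354, 3.114, 0.007]
wrist_force: [0.6, -0.6, 0.3]
opening: 0.216
```

View pics/t3.png

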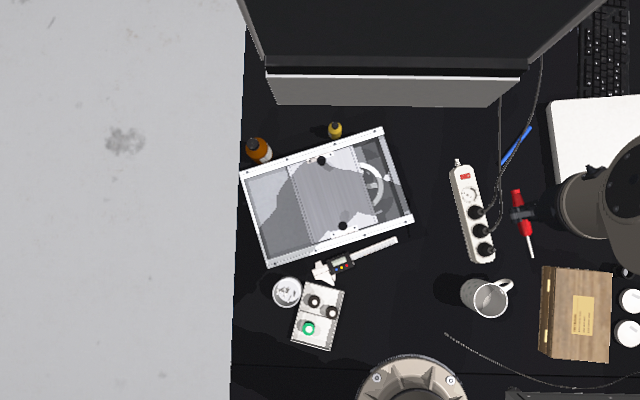

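```bash
python3 - <<'E'
from h import *
for p in [(400,-240,0),(550,-240,0),(550,-400,0),(400,-400,0)]:print(p,proj("top",p))
im=cv2.imread("pics/top0.png")[80:330,420:640];cv2.imwrite("pics/z.png",cv2.resize(im,None,fx=2.4,fy=2.4))
s=bot.sense();print(s["joint_pos"])
E
```

```text
(400, -240, 0) [[507.372875   253.62440013]]
(550, -240, 0) [[506.50813965 194.8983191 ]]
(550, -400, 0) [[568.75112377 196.34535883]]
(400, -400, 0) [[570.39443335 255.12470186]]
[-0.23080507  0.1640028   0.45503064  1.97571426 -0.09308251  1.0150058
  2.0664461 ]
```

View pics/z.png

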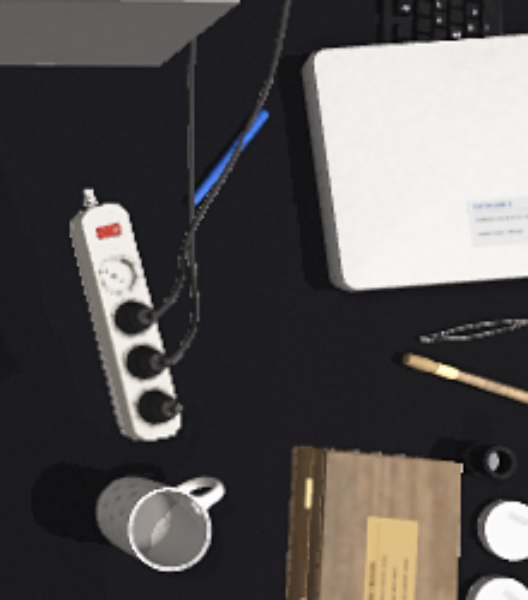

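```bash
python3 -m creep '[[0,-0.08,0,0,0,0,1],[0,-0.16,0,0,0,0,1],[0,-0.24,-0.0,0,0,0,1],[0,-0.3,-0.02,0,0,0,1],[0,-0.31,-0.06,0,0,0,1],[0,-0.31,-0.06,0,0,0,1]]'
python3 - <<'E'
from h import *
snap("top","t4",(400,100,640,300),3);print(bot.sense()["joint_pos"])
E
```

```text
time_s: 4.97
eef_pos: [493.8, -304.0, 202.6]
orientation: [-0.355, 3.118, 0.01]
wrist_force: [-0.7, 2.0, -1.4]
opening: 0.213
[ 0.02105653  0.32749347  0.52381701  1.87527127 -0.20329422  0.99048539
  2.43307676]
```

View pics/t4.png

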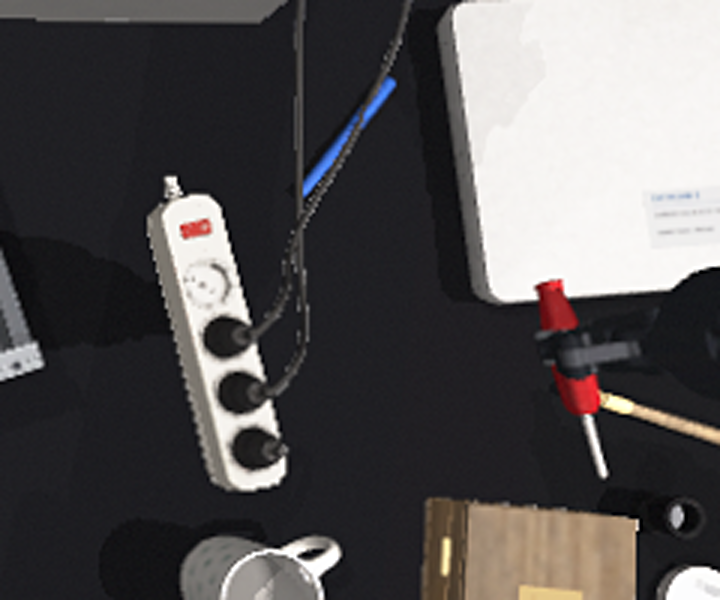

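```bash
python3 -m creep '[[0,0,-0.08,0,0,0,1],[0,0,-0.16,0,0,0,1],[0,0,-0.24,0,0,0,1],[0,0,-0.31,0,0,0,1],[0,0,-0.35,0,0,0,1],[0,0,-0.37,0,0,0,1],[0,0,-0.376,0,0,0,1],[0,0,-0.38,0,0,0,1],[0,0,-0.38,0,0,0,1]]'
```

```text
time_s: 5.77
eef_pos: [495.6, -302.6, 15.3]
orientation: [-0.358, 3.115, 0.01]
wrist_force: [0.7, -0.9, -0.4]
opening: 0.213
```

```bash
python3 -m creep '[[0,0,-0.005,0,0,0,1],[0,0,-0.01,0,0,0,1],[0,0,-0.014,0,0,0,1],[0,0,-0.016,0,0,0,1],[0,0,-0.018,0,0,0,1],[0,0,-0.018,0,0,0,1]]'
```

```text
time_s: 6.27
eef_pos: [495.5, -302.6, 6.2]
orientation: [-0.358, 3.115, 0.01]
wrist_force: [0.0, -0.5, -0.9]
opening: 0.216
```

```bash
python3 -m creep '[[0,0,-0.001,0,0,0,1],[0,0,-0.002,0,0,0,1],[0,0,-0.003,0,0,0,1],[0,0,-0.003,0,0,0,1]]'
```

```text
time_s: 6.6
eef_pos: [495.6, -302.7, 5.7]
orientation: [-0.357, 3.115, 0.011]
wrist_force: [-5.4, 5.1, 22.3]
opening: 0.212
```

```bash
python3 -m creep '[[0,0,0.001,0,0,0,0.4],[0,0,0.001,0,0,0,0.2],[0,0,0.001,0,0,0,0],[0,0,0.001,0,0,0,0],[0,0,0.03,0,0,0,0],[0,0,0.1,0,0,0,0],[0,0,0.18,0,0,0,0],[0,0,0.26,0,0,0,0],[0,0,0.34,0,0,0,0],[0,0,0.4,0,0,0,0],[0,0,0.4,0,0,0,0]]'
python3 - <<'E'
from h import *
snap("wrist","w5")
E
```

```text
time_s: 7.52
eef_pos: [497.7, -304.2, 211.7]
orientation: [-0.356, 3.108, 0.005]
wrist_force: [2.0, -0.5, -1.3]
opening: 0.496
```

View pics/w5.png

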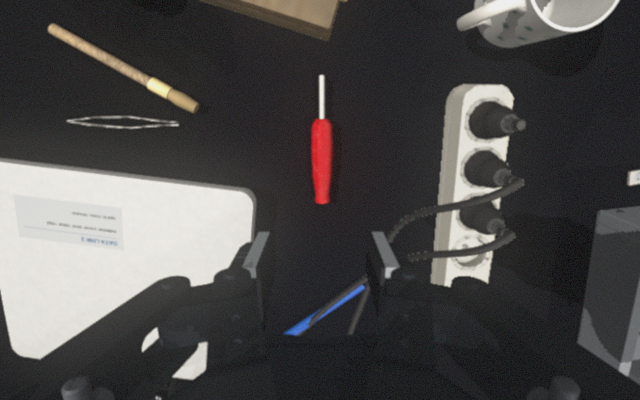

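```bash
python3 -m creep '[[0.01,0.08,0.02,0,0,0.07,-1],[0.02,0.16,0.02,0,0,0.14,-1],[0.03,0.24,0.02,0,0,0.21,-1],[0.04,0.32,0.02,0,0,0.28,-1],[0.05,0.4,0.02,0,0,0.35,-1],[0.06,0.48,0.02,0,0,0.42,-1],[0.07,0.56,0.02,0,0,0.49,-1],[0.08,0.64,0.02,0,0,0.56,-1],[0.09,0.72,0.02,0,0,0.63,-1],[0.1,0.8,0.02,0,0,0.7,-1],[0.1,0.87,0.02,0,0,0.77,-1],[0.103,0.92,0.02,0,0,0.84,-1],[0.103,0.944,0.02,0,0,0.9,-1],[0.103,0.944,0.02,0,0,0.9,-1],[0.103,0.944,0.02,0,0,0.9,-1]]'
python3 - <<'E'
from h import *
print(bot.sense()["joint_pos"])
E
```

```text
time_s: 8.82
eef_pos: [547.8, 170.1, 217.7]
orientation: [-2.3, 2.132, 0.021]
wrist_force: [0.2, -0.4, 0.5]
opening: 1.004
[-0.15877438  0.29261238 -0.29664857  1.83459683  0.08165573  1.02808517
  2.73127362]
```

```bash
python3 -m creep '[[0,0,0,0,0,-0.08,-1],[0,0,0,0,0,-0.16,-1],[0,0,0,0,0,-0.24,-1],[0,0,0,0,0,-0.32,-1],[0,0,0,0,0,-0.4,-1],[0,0,0,0,0,-0.48,-1],[0,0,0,0,0,-0.56,-1],[0,0,0,0,0,-0.64,-1],[0,0,0,0,0,-0.72,-1],[0,0,0,0,0,-0.8,-1],[0,0,0,0,0,-0.88,-1],[0,0,0,0,0,-0.96,-1],[0,0,0,0,0,-1,-1]]'
python3 -m creep '[[0,0,0,0,0,-0.08,-1],[0,0,0,0,0,-0.16,-1],[0,0,0,0,0,-0.24,-1],[0,0,0,0,0,-0.32,-1],[0,0,0,0,0,-0.4,-1],[0,0,0,0,0,-0.48,-1],[0,0,0,0,0,-0.56,-1],[0,0,0,0,0,-0.64,-1],[0,0,0,0,0,-0.72,-1],[0,0,0,0,0,-0.8,-1],[0,0,0,0,0,-0.835,-1],[0,0,0,0,0,-0.835,-1],[0,0,0,0,0,-0.835,-1]]'
python3 - <<'E'
from h import *
s=bot.sense();print(s["joint_pos"]);c=snap("wrist","w6");np.save("c_w6.npy",c,allow_pickle=True);c=bot.get_calibration("wrist")
r=R.from_rotvec(s["orientation"]).as_matrix();print(r)
E
```

```text
time_s: 9.9
eef_pos: [547.5, 169.1, 216.9]
orientation: [-0.102, 3.128, 0.009]
wrist_force: [-0.5, -0.4, 0.8]
opening: 1.0
time_s: 10.98
eef_pos: [547.3, 168.7, 216.4]
orientation: [1.824, 2.542, -0.006]
wrist_force: [0.1, -0.5, 0.7]
opening: 1.002
[-0.56601603  0.27258645  0.17667225  1.86675078 -0.04088656  1.00308705
 -0.04803507]
[[-0.32006914  0.94735811  0.00826773]
 [ 0.94731063  0.32014463 -0.01048758]
 [-0.01258236  0.00447536 -0.99991082]]
```

View pics/w6.png

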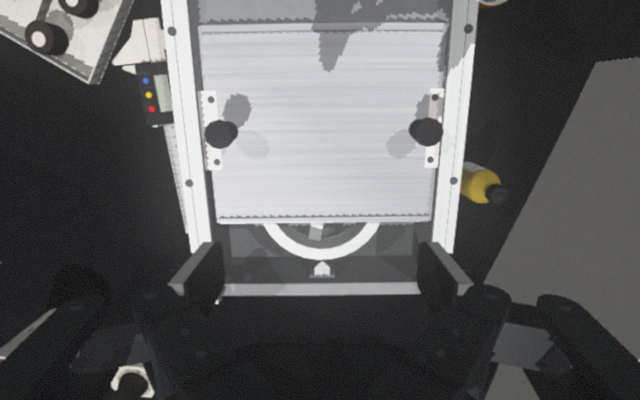

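```bash
cat >> h.py <<'E'
p=np.array([529.7,224.6,.333])
def inv(P): return np.array([[np.cos(p[2]),np.sin(p[2])],[-np.sin(p[2]),np.cos(p[2])]])@(np.array(P)[:2]-p[:2])
def W(l):
    c,s=np.cos(p[2]),np.sin(p[2]);return np.array([p[0]+c*l[0]-s*l[1],p[1]+s*l[0]+c*l[1]])
E
python3 - <<'E'
from h import *
c=np.load("c_w6.npy",allow_pickle=True).item()
for k,uv,z in (("kf",(222,130),112),("kb",(428,130),112),("ptr",(322,262),68),("edgeL",(217,220),82),("edgeR",(431,220),82),("rim low",(322,259),70),("railL in",(209,240),89),("railR in",(438,240),89),("railLo",(190,250),89),("railRo",(453,250),89),("railLo top",(163,0),89),("railRo top",(481,0),89),("wall top",(320,283),89)):
    P=at("wrist",uv,z,c);print(k,P.round(1),inv(P).round(1))
E
```

```text
kf [464.1 188.9 112. ] [-73.7 -12.3]
kb [611.  238.6 112. ] [ 81.5 -13.4]
ptr [578.6  86.9  68. ] [   1.2 -146.1]
edgeL [471.9 103.4  82. ] [-94.3 -95.6]
edgeR [656.9 165.7  82. ] [101.  -97.3]
rim low [577.2  91.   70. ] [   1.2 -141.8]
railL in [470.9  85.5  89. ] [-101.1 -112.2]
railR in [667.7 151.6  89. ] [ 106.6 -114.1]
railLo [456.5  70.   89. ] [-119.7 -122.1]
railRo [685.2 146.9  89. ] [ 121.6 -124.3]
railLo top [391.1 265.2  89. ] [-117.7   83.6]
railRo top [618.7 342.6  89. ] [122.7  82.4]
wall top [580.1  76.   89. ] [  -0.9 -156.9]
```

```bash
sed -i 's/^p=np.*/p=np.array([531.5,225.5,.330])/' h.py; python3 -m creep '[[0,0,-0.08,0.005,0.006,0,-1],[0,0,-0.16,0.005,0.006,0,-1],[0,0,-0.22,0.005,0.006,0,-1],[0,0,-0.26,0.005,0.006,0,-1],[0,0,-0.275,0.005,0.006,0,-1],[0,0,-0.28,0.005,0.006,0,-1],[0,0,-0.28,0.005,0.006,0,-1]]'
python3 - <<'E'
from h import *
print(R.from_rotvec(bot.sense()["orientation"]).as_matrix()[:,2])
E
```

```text
time_s: 11.62
eef_pos: [547.6, 168.6, 76.8]
orientation: [1.83, 2.553, -0.004]
wrist_force: [-0.8, 0.4, -0.1]
opening: 1.0
[-9.72321052e-04 -2.61567258e-03 -9.99996106e-01]
```

```bash
python3 -m creep '[[0,0,-0.004,0,0,0,-1],[0,0,-0.008,0,0,0,-1],[0,0,-0.01,0,0,0,-1],[0,0,-0.012,0,0,0,-1],[0,0,-0.012,0,0,0,-1]]'; python3 -m creep '[[0,0,-0.002,0,0,0,-1],[0,0,-0.004,0,0,0,-1],[0,0,-0.004,0,0,0,-1]]'
```

```text
time_s: 12.03
eef_pos: [547.7, 168.7, 71.1]
orientation: [1.829, 2.553, -0.004]
wrist_force: [0.2, -0.4, -1.0]
opening: 1.001
time_s: 12.28
eef_pos: [547.7, 168.7, 69.0]
orientation: [1.829, 2.553, -0.004]
wrist_force: [0.1, -0.2, 0.6]
opening: 1.001
```

```bash
python3 -m creep '[[0,0,-0.001,0,0,0,-1],[0,0,-0.002,0,0,0,-1],[0,0,-0.003,0,0,0,-1],[0,0,-0.003,0,0,0,-1]]'
```

```text
time_s: 12.62
eef_pos: [547.8, 168.6, 68.0]
orientation: [1.83, 2.553, -0.003]
wrist_force: [-5.3, -1.2, 12.0]
opening: 0.999
```

```bash
python3 - <<'E'
from h import *
print(inv([547.8,168.6]),W((0,-122)),W((0,-2)))
E
python3 -m creep '[[0,0,0.02,0,0,0,-1],[0,0,0.04,0,0,0,-1],[0.015,-0.044,0.04,0,0,0,-1],[0.03,-0.088,0.04,0,0,0,-1],[0.04,-0.117,0.04,0,0,0,-1],[0.04,-0.117,0.03,0,0,0,-1],[0.04,-0.117,0.01,0,0,0,-1],[0.04,-0.117,0,0,0,0,-1],[0.04,-0.117,-0.006,0,0,0,-1],[0.04,-0.117,-0.006,0,0,0,-1]]'
```

```text
[ -3.01755812 -59.11171071] [571.03324946 110.08283409] [532.14808606 223.60791531]
time_s: 13.45
eef_pos: [567.1, 110.9, 64.1]
orientation: [-1.828, -2.555, 0.005]
wrist_force: [-0.1, -0.6, -0.0]
opening: 0.999
```

```bash
python3 -m creep '[[0.003,0.01,0.002,0,0,0,-1],[0.001,0.017,0.002,0,0,0,-1],[-0.002,0.025,0.002,0,0,0,-1],[-0.004,0.032,0.002,0,0,0,-1],[-0.007,0.04,0.002,0,0,0,-1],[-0.01,0.047,0.002,0,0,0,-1],[-0.012,0.055,0.002,0,0,0,-1],[-0.015,0.063,0.002,0,0,0,-1],[-0.017,0.07,0.002,0,0,0,-1],[-0.02,0.078,0.002,0,0,0,-1]]'
python3 - <<'E'
from h import *
print(inv(bot.sense()["eef_pos"]));snap("wrist","w7")
E
```

```text
time_s: 14.28
eef_pos: [557.1, 150.2, 65.1]
orientation: [1.829, 2.554, -0.005]
wrist_force: [1.3, -3.3, 1.6]
opening: 1.001
[ -0.20275524 -79.56225043]
```

View pics/w7.png

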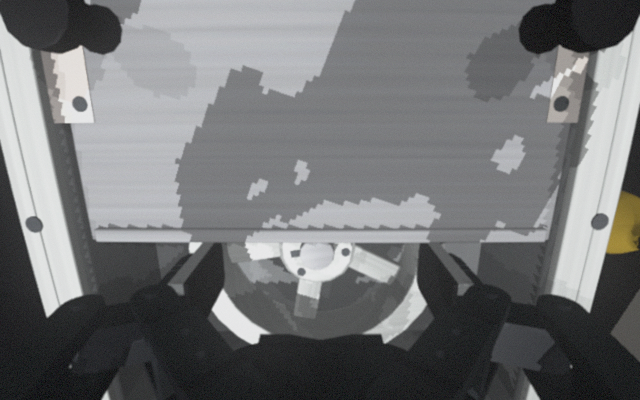

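```bash
python3 -m creep '[[-0.003,0.008,0,0,0,0,-1],[-0.005,0.015,0,0,0,0,-1],[-0.008,0.023,0,0,0,0,-1],[-0.01,0.03,0,0,0,0,-1],[-0.013,0.038,0,0,0,0,-1],[-0.016,0.045,0,0,0,0,-1],[-0.018,0.053,0,0,0,0,-1],[-0.021,0.06,0,0,0,0,-1],[-0.023,0.068,0,0,0,0,-1],[-0.026,0.076,0,0,0,0,-1],[-0.029,0.083,0,0,0,0,-1],[-0.031,0.091,0,0,0,0,-1],[-0.034,0.098,0,0,0,0,-1],[-0.036,0.106,0,0,0,0,-1],[-0.039,0.113,0,0,0,0,-1]]'
python3 - <<'E'
from h import *
print(inv(bot.sense()["eef_pos"]))
E
```

```text
time_s: 15.58
eef_pos: [537.2, 208.1, 65.1]
orientation: [-1.827, -2.555, 0.004]
wrist_force: [1.2, -3.7, 1.5]
opening: 1.001
[ -0.2851809  -18.32597469]
```

Free running, 4 N. Now approach the stop gently.

```bash
python3 -m creep '[[-0.002,0.005,0,0,0,0,-1],[-0.003,0.009,0,0,0,0,-1],[-0.005,0.014,0,0,0,0,-1],[-0.006,0.018,0,0,0,0,-1],[-0.007,0.021,0,0,0,0,-1],[-0.007,0.021,0,0,0,0,-1]]'
python3 - <<'E'
from h import *
print(inv(bot.sense()["eef_pos"]))
E
```

```text
time_s: 16.08
eef_pos: [533.5, 219.0, 65.0]
orientation: [-1.827, -2.555, 0.004]
wrist_force: [-0.5, -0.5, 0.1]
opening: 1.0
[-0.18791124 -6.75354828]
```

```bash
python3 -m creep '[[-0.001,0.003,0,0,0,0,-1],[-0.002,0.006,0,0,0,0,-1],[-0.003,0.009,0,0,0,0,-1]]'; python3 -m creep '[[-0.001,0.002,0,0,0,0,-1],[-0.001,0.004,0,0,0,0,-1],[-0.002,0.006,0,0,0,0,-1]]'
python3 - <<'E'
from h import *
print(inv(bot.sense()["eef_pos"]));snap("wrist","w8")
E
```

```text
time_s: 16.33
eef_pos: [532.0, 223.6, 65.0]
orientation: [-1.827, -2.555, 0.004]
wrist_force: [1.1, -3.0, 0.3]
opening: 1.0
time_s: 16.58
eef_pos: [531.5, 225.6, 65.0]
orientation: [1.828, 2.555, -0.005]
wrist_force: [7.8, -12.0, 0.9]
opening: 1.003
[0.02752854 0.13755089]
```

View pics/w8.png

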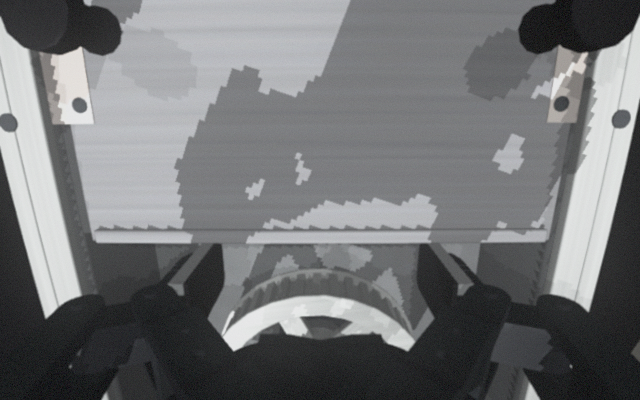

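```bash
python3 -m creep '[[0,0.002,0,0,0,0,-1],[-0.001,0.004,0,0,0,0,-1],[-0.001,0.004,0,0,0,0,-1]]'
python3 - <<'E'
from h import *
print(inv(bot.sense()["eef_pos"]),bot.sense()["wrist_torque"])
E
```

```text
time_s: 16.88
eef_pos: [531.7, 225.8, 65.0]
orientation: [1.827, 2.552, -0.007]
wrist_force: [5.1, -11.8, 1.6]
opening: 0.998
[0.31637644 0.1787221 ] [-2.50564995 -1.00377542  0.59484151]
```

```bash
python3 -m creep '[[-0.001,0.004,0,0,0,0,-1],[-0.003,0.008,0,0,0,0,-1],[-0.003,0.008,0,0,0,0,-1]]'
python3 - <<'E'
from h import *
print(inv(bot.sense()["eef_pos"]),bot.sense()["wrist_torque"])
E
python3 -m creep '[[0.003,-0.008,0,0,0,0,-1],[0.01,-0.03,0,0,0,0,-1],[0.01,-0.03,0.04,0,0,0,-1],[0.026,-0.075,0.12,0,0,0,-1],[0.026,-0.075,0.2,0,0,0,-1],[0.026,-0.075,0.28,0,0,0,-1],[0.026,-0.075,0.32,0,0,0,-1],[0.026,-0.075,0.32,0,0,0,-1]]'
python3 - <<'E'
from h import *
c=snap("wrist","w9");np.save("c_w9.npy",c,allow_pickle=True)
E
```

```text
time_s: 17.13
eef_pos: [531.7, 226.0, 65.1]
orientation: [1.828, 2.548, -0.01]
wrist_force: [10.3, -21.6, 3.1]
opening: 0.994
[0.3862056  0.40653119] [-4.5508583  -1.88018327  0.91001026]
time_s: 17.8
eef_pos: [546.8, 189.1, 230.5]
orientation: [1.827, 2.545, 0.001]
wrist_force: [0.8, -0.7, -0.5]
opening: 1.002
```

View pics/w9.png

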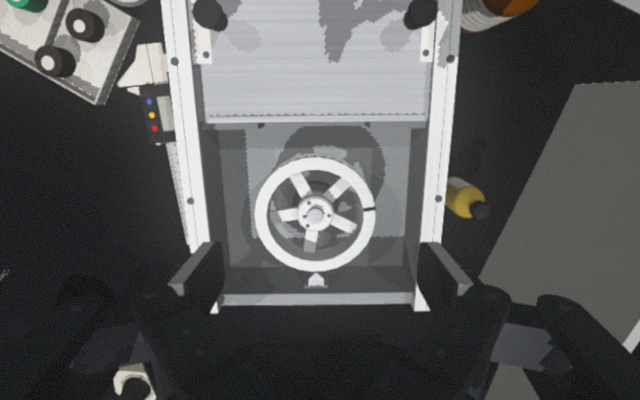

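```bash
python3 - <<'E'
from h import *
im=cv2.imread("pics/w9_full.png")[140:300,230:400];cv2.imwrite("pics/w9z.png",cv2.resize(im,None,fx=3.7,fy=3.7,interpolation=cv2.INTER_CUBIC))
snap("top","t9",(230,115,430,285),3.5)
E
```

```text
(no output)
```

View pics/w9z.png

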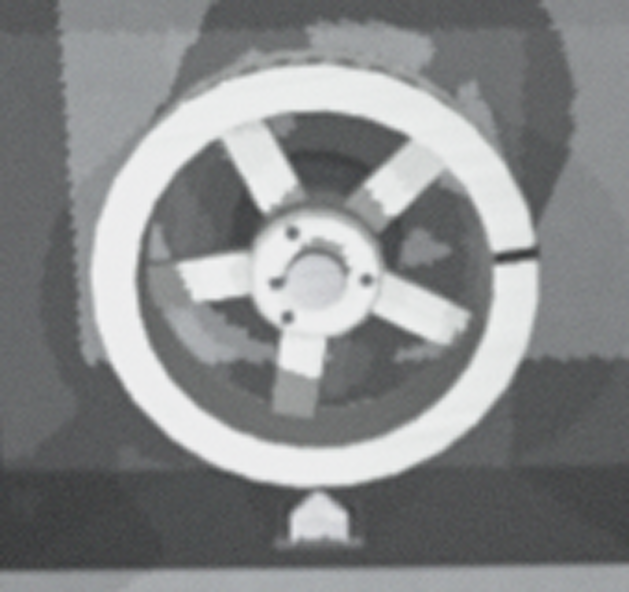

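View pics/t9.png

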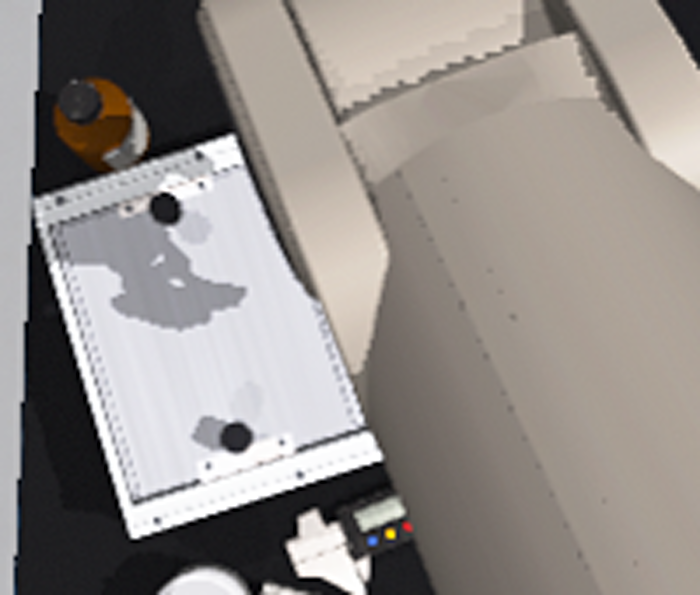

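```bash
cat > rim.py <<'E'
from h import *
from scipy.optimize import least_squares
def rim(im,c,ctr0,z=70):
    # radial search of outer rim edge in top plane, on brightness
    g=cv2.GaussianBlur(cv2.cvtColor(im,cv2.COLOR_BGR2GRAY),(3,3),0).astype(np.float32)
    pts=[]
    f=lambda q:None
    return g
def sample(g,c,ctr,r,a,z):
    P=np.c_[ctr[0]+r*np.cos(a),ctr[1]+r*np.sin(a),np.full_like(a,z)]
    uv=proj("wrist",P,c).astype(np.float32);return cv2.remap(g,uv[None,:,0],uv[None,:,1],cv2.INTER_LINEAR)[0]
E
python3 - <<'E'
from h import *
c=np.load("c_w9.npy",allow_pickle=True).item()
Z=lambda u,v:(230+(u+.5)/3.7-.5,140+(v+.5)/3.7-.5)
P=np.array([at("wrist",Z(*q),70,c)[:2] for q in((315,65),(317,487),(92,275),(539,268),(160,120),(470,120),(160,428),(475,425))])
A=np.c_[2*P,np.ones(len(P))];s=np.linalg.lstsq(A,(P**2).sum(1),rcond=None)[0];print("ctr",s[:2],"r",np.sqrt(s[2]+s[:2]@s[:2]),inv(s[:2]))
print(np.hypot(*(P-s[:2]).T).round(1))
m=at("wrist",Z(538,253),70,c)[:2];mi=at("wrist",Z(497,259),70,c)[:2];t=at("wrist",Z(318,490),68,c)[:2]
ang=lambda v:np.degrees(np.arctan2(v[1],v[0]))
print("mark",m,ang(m-s[:2]),ang(mi-s[:2]),"ptr",t,ang(t-s[:2]),np.hypot(*(t-s[:2])))
print("tcp",bot.sense()["eef_pos"],bot.sense()["joint_pos"])
E
```

```text
ctr [557.60658064 147.02048412] r 60.03635274076709 [ -0.73280926 -82.70460058]
[59.6 60.  59.8 59.8 60.4 60.4 60.1 60.1]
mark [610.67425618 174.69134136] 27.53870026133725 27.582985178564233 ptr [577.83976025  88.30250955] -70.98695101989647 62.10621622928426
tcp [544.91967235 188.63046552 225.88375507] [-0.60222182  0.27241805  0.18428674  1.8449816  -0.04846102  1.02991466
 -0.07317912]
```

```bash
python3 -m creep '[[0.02,0.01,-0.02,0,0,0.078,0.35],[0.044,0.023,-0.04,0,0,0.156,0.35],[0.044,0.023,-0.06,0,0,0.234,0.35],[0.044,0.023,-0.08,0,0,0.312,0.35],[0.044,0.023,-0.1,0,0,0.39,0.35],[0.044,0.023,-0.12,0,0,0.468,0.35],[0.044,0.023,-0.14,0,0,0.546,0.35],[0.044,0.023,-0.16,0,0,0.624,0.35],[0.044,0.023,-0.18,0,0,0.68,0.35],[0.044,0.023,-0.2,0,0,0.68,0.35],[0.044,0.023,-0.22,0,0,0.68,0.35],[0.044,0.023,-0.22,0,0,0.68,0.35]]'
python3 - <<'E'
from h import *
s=bot.sense();print(s["joint_pos"],s["eef_pos"]);r=R.from_rotvec(s["orientation"]).as_matrix();print(r,np.degrees(np.arctan2(r[1,1],r[0,1])))
d=s["eef_pos"][:2]-np.array([557.6,147.0]);print(np.hypot(*d),np.degrees(np.arctan2(d[1],d[0])))
snap("wrist","w10")
E
```

```text
time_s: 18.9
eef_pos: [565.6, 199.5, 113.1]
orientation: [0.281, 3.125, -0.004]
wrist_force: [-0.5, 0.2, 0.3]
opening: 0.325
[-0.42708334  0.43306341 -0.02771754  1.88187905  0.02187069  0.82438969
  0.92414143] [565.57342161 199.49334283 113.11267814]
[[-0.98390634  0.17863549  0.00420542]
 [ 0.17862443  0.98391313 -0.00287637]
 [-0.00465159 -0.00207889 -0.99998702]] 79.70968652170735
53.09544701352558 81.36313606766993
```

View pics/w10.png

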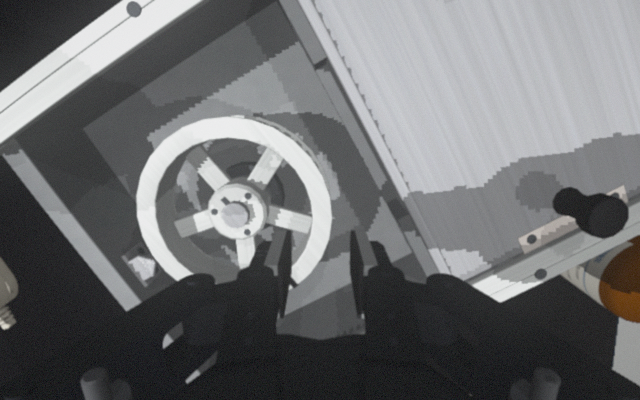

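```bash
python3 -m creep '[[0.003,0.001,-0.03,0,0,0,0.35],[0.003,0.001,-0.06,0,0,0,0.35],[0.003,0.001,-0.08,0,0,0,0.35],[0.003,0.001,-0.095,0,0,0,0.35],[0.003,0.001,-0.105,0,0,0,0.35],[0.003,0.001,-0.111,0,0,0,0.35],[0.003,0.001,-0.111,0,0,0,0.35]]'
```

```text
time_s: 19.53
eef_pos: [567.5, 200.3, 58.6]
orientation: [0.281, 3.124, -0.003]
wrist_force: [0.2, -0.3, 0.5]
opening: 0.325
```

```bash
python3 -m creep '[[0,0,-0.002,0,0,0,0.5],[0,0,-0.002,0,0,0,0.7],[0,0,-0.002,0,0,0,1],[0,0,-0.002,0,0,0,1],[0,0,-0.002,0,0,0,1]]'
python3 - <<'E'
from h import *
s=bot.sense();r=R.from_rotvec(s["orientation"]).as_matrix();a0=np.arctan2(r[1,1],r[0,1]);C=np.array([557.6,147.02]);d=s["eef_pos"][:2]-C
print(np.hypot(*d),np.degrees(np.arctan2(d[1],d[0])),np.degrees(a0))
th=np.arctan2(d[1],d[0]);
for k in range(1,24):
    t=-np.radians(k*4.5 if k*4.5<98.5 else 98.5)
    q=R.from_euler('z',t).as_matrix()[:2,:2]@d-d
    print(k,np.degrees(t).round(1),(q/500).round(4).tolist(),(t/(np.pi/2)).round(4))
E
```

```text
time_s: 19.95
eef_pos: [567.8, 200.0, 58.1]
orientation: [0.281, 3.123, -0.004]
wrist_force: [-1.2, -3.7, 6.2]
opening: 0.122
53.915427867228274 79.09656882862473 79.71012501431201
1 -4.5 [0.0082, -0.0019] -0.05
2 -9.0 [0.0163, -0.0045] -0.1
3 -13.5 [0.0242, -0.0077] -0.15
4 -18.0 [0.0317, -0.0115] -0.2
5 -22.5 [0.039, -0.0159] -0.25
6 -27.0 [0.0458, -0.0208] -0.3
7 -31.5 [0.0523, -0.0263] -0.35
8 -36.0 [0.0583, -0.0322] -0.4
9 -40.5 [0.0639, -0.0386] -0.45
10 -45.0 [0.0689, -0.0454] -0.5
11 -49.5 [0.0734, -0.0526] -0.55
12 -54.0 [0.0773, -0.0601] -0.6
13 -58.5 [0.0805, -0.068] -0.65
14 -63.0 [0.0832, -0.076] -0.7
15 -67.5 [0.0852, -0.0842] -0.75
16 -72.0 [0.0866, -0.0926] -0.8
17 -76.5 [0.0873, -0.101] -0.85
18 -81.0 [0.0874, -0.1095] -0.9
19 -85.5 [0.0868, -0.1179] -0.95
20 -90.0 [0.0855, -0.1263] -1.0
21 -94.5 [0.0836, -0.1345] -1.05
22 -98.5 [0.0813, -0.1417] -1.0944
23 -98.5 [0.0813, -0.1417] -1.0944
```

```bash
python3 -m creep '[[0.008,-0.002,0,0,0,-0.05,1],[0.016,-0.0045,0,0,0,-0.1,1],[0.024,-0.008,0,0,0,-0.15,1],[0.032,-0.0115,0,0,0,-0.2,1],[0.039,-0.016,0,0,0,-0.25,1],[0.046,-0.021,0,0,0,-0.3,1],[0.052,-0.026,0,0,0,-0.35,1],[0.058,-0.032,0,0,0,-0.4,1],[0.064,-0.0385,0,0,0,-0.45,1],[0.069,-0.0455,0,0,0,-0.5,1]]'
cat > arc.py <<'E'
from h import *
import sys
s=bot.sense();r=R.from_rotvec(s["orientation"]).as_matrix();a0=np.arctan2(r[1,1],r[0,1]);C=np.array([557.6,147.02]);d=s["eef_pos"][:2]-C
print(np.hypot(*d),np.degrees(np.arctan2(d[1],d[0])),np.degrees(a0),s["wrist_force"])
tot=float(sys.argv[1]);n=int(sys.argv[2])
for k in range(1,n+1):
    t=-np.radians(tot*k/n)
    q=R.from_euler('z',t).as_matrix()[:2,:2]@d; q=q/np.hypot(*q)*54-d
    print(k,np.degrees(t).round(1),(q/500).round(4).tolist(),(t/(np.pi/2)).round(4))
E
python3 arc.py 53.5 12
```

```text
time_s: 20.78
eef_pos: [601.7, 176.4, 58.1]
orientation: [1.462, 2.777, -0.009]
wrist_force: [-7.6, -4.6, 6.5]
opening: 0.121
52.96301001954226 33.67723256458914 34.480326731002236 [-7.58565596 -4.61031021  6.49088889]
1 -4.5 [0.0061, -0.006] -0.0495
2 -8.9 [0.0099, -0.0135] -0.0991
3 -13.4 [0.0131, -0.0213] -0.1486
4 -17.8 [0.0157, -0.0293] -0.1981
5 -22.3 [0.0177, -0.0374] -0.2477
6 -26.8 [0.0191, -0.0457] -0.2972
7 -31.2 [0.0198, -0.0541] -0.3468
8 -35.7 [0.0198, -0.0625] -0.3963
9 -40.1 [0.0192, -0.0709] -0.4458
10 -44.6 [0.0179, -0.0792] -0.4954
11 -49.0 [0.016, -0.0874] -0.5449
12 -53.5 [0.0135, -0.0954] -0.5944
```

```bash
python3 -m creep '[[0.006,-0.006,0,0,0,-0.05,1],[0.01,-0.0135,0,0,0,-0.1,1],[0.013,-0.021,0,0,0,-0.149,1],[0.0155,-0.029,0,0,0,-0.198,1],[0.0175,-0.037,0,0,0,-0.248,1],[0.019,-0.0455,0,0,0,-0.297,1],[0.02,-0.054,0,0,0,-0.347,1],[0.02,-0.0625,0,0,0,-0.396,1],[0.019,-0.071,0,0,0,-0.446,1],[0.018,-0.079,0,0,0,-0.495,1],[0.016,-0.0875,0,0,0,-0.545,1],[0.0135,-0.095,0,0,0,-0.592,1],[0.0135,-0.095,0,0,0,-0.592,1]]'
python3 - <<'E'
from h import *
c=snap("wrist","w11");np.save("c_w11.npy",c,allow_pickle=True)
s=bot.sense();d=s["eef_pos"][:2]-np.array([557.6,147.02]);r=R.from_rotvec(s["orientation"]).as_matrix();print(np.hypot(*d),np.degrees(np.arctan2(d[1],d[0])),np.degrees(np.arctan2(r[1,1],r[0,1])))
E
```

```text
time_s: 21.87
eef_pos: [606.7, 128.3, 58.1]
orientation: [-2.558, -1.821, 0.015]
wrist_force: [-11.0, -2.2, 9.8]
opening: 0.122
52.59765626561265 -20.50226968382108 -18.88256535442778
```

View pics/w11.png

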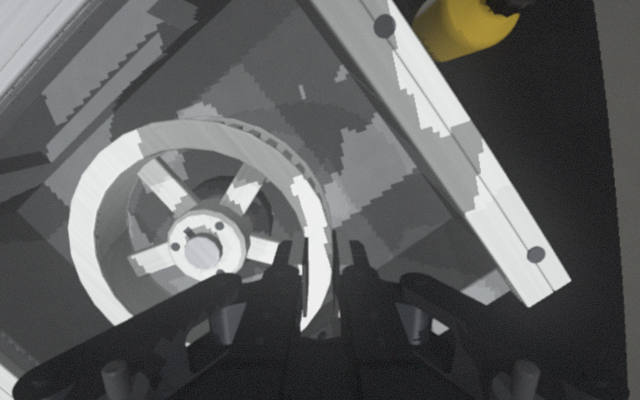

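```bash
python3 -m creep '[[0,0,0,0,0,0,0.6],[0,0,0,0,0,0,0.35],[0,0,0,0,0,0,0.35],[0,0,0.03,0,0,0,0.35],[-0.01,0.01,0.1,0,0,0.05,0.35],[-0.04,0.05,0.18,0,0,0.12,0.35],[-0.06,0.1,0.26,0,0,0.2,0.35],[-0.09,0.14,0.34,0,0,0.28,0.35],[-0.12,0.17,0.34,0,0,0.35,0.35],[-0.12,0.17,0.34,0,0,0.4,0.35],[-0.12,0.17,0.34,0,0,0.4,0.35],[-0.12,0.17,0.34,0,0,0.4,0.35]]'
python3 - <<'E'
from h import *
c=snap("wrist","w12");np.save("c_w12.npy",c,allow_pickle=True);print(bot.sense()["eef_pos"])
E
```

```text
time_s: 22.92
eef_pos: [547.0, 213.3, 228.1]
orientation: [1.868, 2.523, -0.014]
wrist_force: [0.3, -1.0, 0.0]
opening: 0.324
[547.08379879 212.72127398 227.65604436]
```

View pics/w12.png

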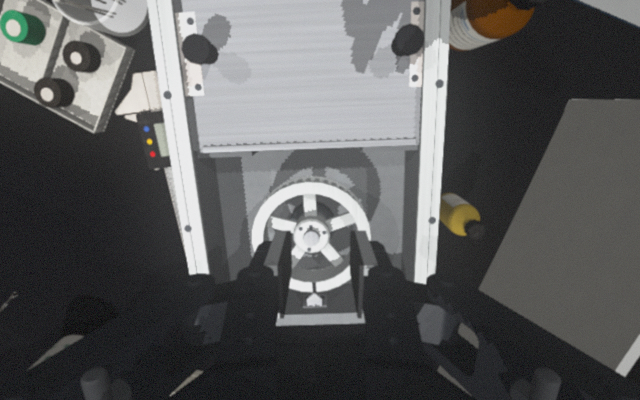

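```bash
python3 - <<'E'
from h import *
im=cv2.imread("pics/w12_full.png")[170:330,235:395];cv2.imwrite("pics/w12z.png",cv2.resize(im,None,fx=3.7,fy=3.7,interpolation=cv2.INTER_CUBIC))
E
```

```text
(no output)
```

View pics/w12z.png

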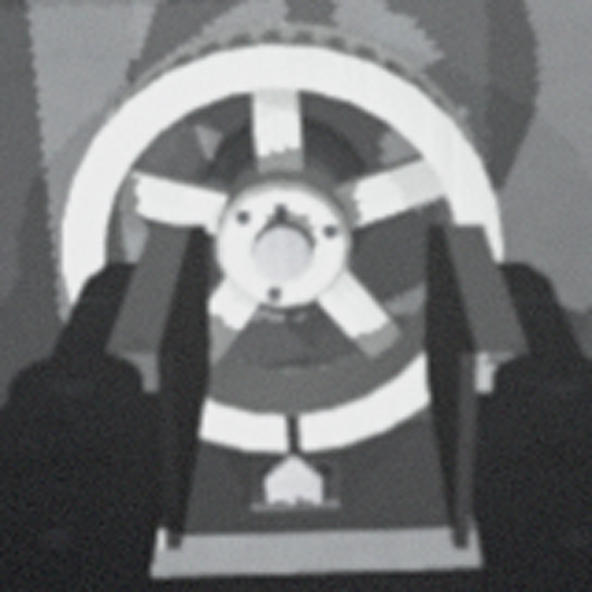

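```bash
python3 - <<'E'
from h import *
c=np.load("c_w12.npy",allow_pickle=True).item()
Z=lambda u,v:(235+(u+.5)/3.7-.5,170+(v+.5)/3.7-.5)
P=np.array([at("wrist",Z(*q),70,c)[:2] for q in((283,44),(63,230),(501,235),(130,98),(430,95),(350,441),(230,444))])
A=np.c_[2*P,np.ones(len(P))];s=np.linalg.lstsq(A,(P**2).sum(1),rcond=None)[0];C=s[:2];print("ctr",C,"r",np.sqrt(s[2]+C@C))
print(np.hypot(*(P-C).T).round(1))
ang=lambda v:np.degrees(np.arctan2(v[1],v[0]))
m=at("wrist",Z(294.5,452),69,c)[:2]-C;mi=at("wrist",Z(291,414),70,c)[:2]-C;t=at("wrist",Z(293,456),68,c)[:2]-C;b=at("wrist",Z(295,505),68,c)[:2]-C
print(ang(m),np.hypot(*m),ang(mi),np.hypot(*mi),"ptr",ang(t),np.hypot(*t),"dir",ang(b-t))
E
```

```text
ctr [557.47487142 147.40162826] r 59.65951898603408
[59.4 59.6 59.4 59.7 60.1 59.7 59.7]
-70.18843518720314 60.97500621533898 -70.49574472870447 48.031995566297304 ptr -70.6995644421794 62.912309606030774 dir -71.30778867955443
```

```bash
python3 -m creep '[[-0.02,0.06,-0.03,0,0,-0.02,-1],[-0.04,0.12,-0.07,0,0,-0.02,-1],[-0.05,0.15,-0.1,0,0,-0.02,-1],[-0.05,0.15,-0.1,0,0,-0.02,-1],[-0.05,0.15,-0.1,0,0,-0.02,-1],[-0.05,0.15,-0.1,0,0,-0.02,-1]]'
python3 - <<'E'
from h import *
c=snap("wrist","w13");np.save("c_w13.npy",c,allow_pickle=True)
print(proj("wrist",[577.8,88.3,68],c))
im=cv2.imread("pics/w13_full.png");u,v=proj("wrist",[577.8,88.3,68],c)[0].astype(int);print(u,v)
x0,y0=220,int(max(0,v-150));im=im[y0:y0+190,x0:x0+200];print(x0,y0);cv2.imwrite("pics/w13z.png",cv2.resize(im,None,fx=3.1,fy=3.1,interpolation=cv2.INTER_CUBIC))
E
```

```text
time_s: 23.47
eef_pos: [523.0, 286.2, 177.4]
orientation: [1.913, 2.489, -0.017]
wrist_force: [0.2, -0.0, 0.8]
opening: 1.0
[[322.05653041 388.45921647]]
322 388
220 238
```

View pics/w13z.png

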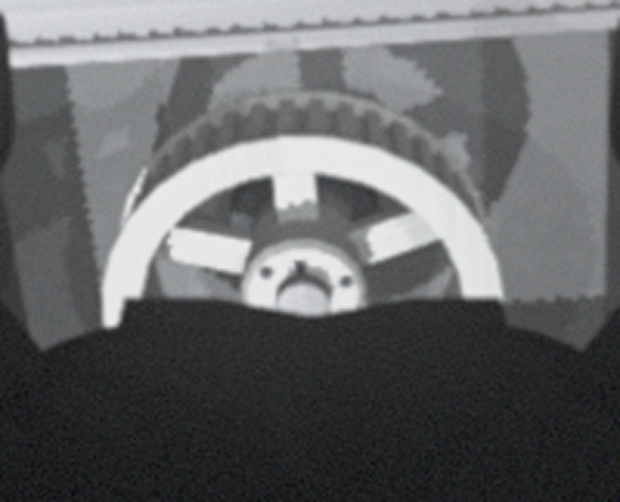

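View pics/w13.png

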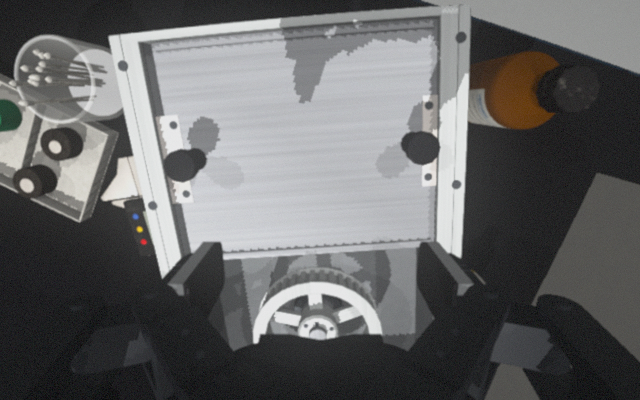

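```bash
python3 -m creep '[[0.02,-0.06,0.02,0,0,0.044,-1],[0.045,-0.13,0.03,0,0,0.044,-1],[0.07,-0.2,0.03,0,0,0.044,-1],[0.095,-0.27,0.03,0,0,0.044,-1],[0.115,-0.33,0.03,0,0,0.044,-1],[0.123,-0.36,0.03,0,0,0.044,-1],[0.123,-0.36,0.03,0,0,0.044,-1],[0.123,-0.36,0.03,0,0,0.044,-1],[0.123,-0.36,0.03,0,0,0.044,-1]]'
python3 - <<'E'
from h import *
im=cv2.imread("pics/w13_full.png")[0:60,130:460];cv2.imwrite("pics/w13b.png",cv2.resize(im,None,fx=2.4,fy=4,interpolation=cv2.INTER_CUBIC))
c=np.load("c_w13.npy",allow_pickle=True).item()
for k,uv,z in (("kf",(178,165),112),("kb",(420,147),112)):print(k,inv(at("wrist",uv,z,c)))
c=snap("wrist","w14");np.save("c_w14.npy",c,allow_pickle=True)
u,v=proj("wrist",[577.8,88.3,68],c)[0].astype(int);print(u,v)
im=cv2.imread("pics/w14_full.png");x0,y0=u-75,max(0,v-120);print(x0,y0);im=im[y0:y0+160,x0:x0+160];cv2.imwrite("pics/w14z.png",cv2.resize(im,None,fx=3.7,fy=3.7,interpolation=cv2.INTER_CUBIC))
E
```

```text
time_s: 24.27
eef_pos: [584.8, 106.1, 193.2]
orientation: [1.827, 2.552, -0.014]
wrist_force: [-0.0, 0.2, -0.0]
opening: 1.0
kf [-79.24253676  93.6093953 ]
kb [78.70085069 94.48950624]
305 199
230 79
```

View pics/w14z.png

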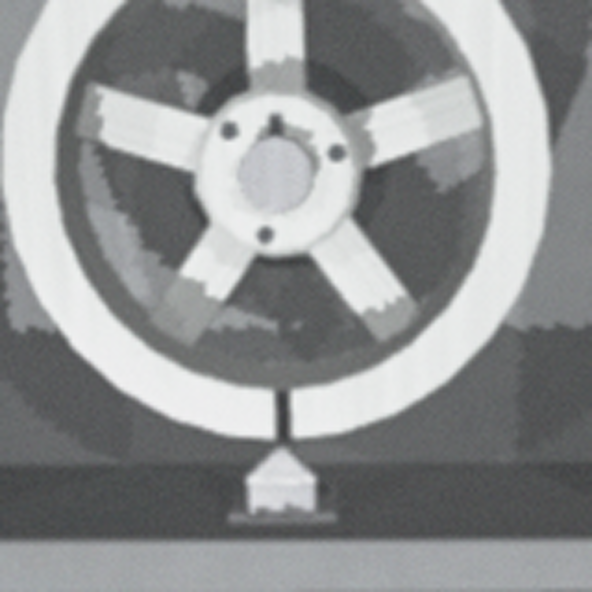

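View pics/w13b.png

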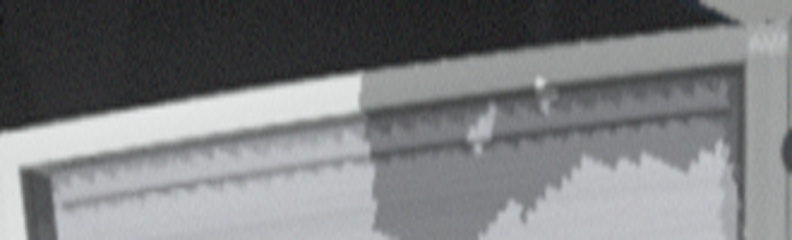

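```bash
python3 -m creep '[[0,-0.08,0.05,0,0,0,-1],[0,-0.16,0.1,0,0,0,-1],[0,-0.24,0.15,0,0,0,-1],[-0.05,-0.3,0.15,0,0,0,-1],[-0.1,-0.3,0.15,0,0,0,-1],[-0.1,-0.3,0.15,0,0,0,-1],[-0.1,-0.3,0.15,0,0,0,-1]]'
python3 - <<'E'
from h import *
snap("scene","s15");snap("top","t15")
E
```

```text
time_s: 24.9
eef_pos: [533.9, -43.2, 268.8]
orientation: [1.826, 2.552, -0.012]
wrist_force: [0.2, 0.8, -0.0]
opening: 1.006
```

View pics/s15.png

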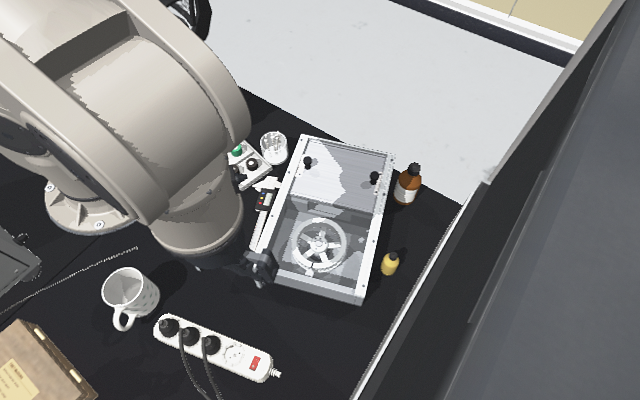

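View pics/t15.png

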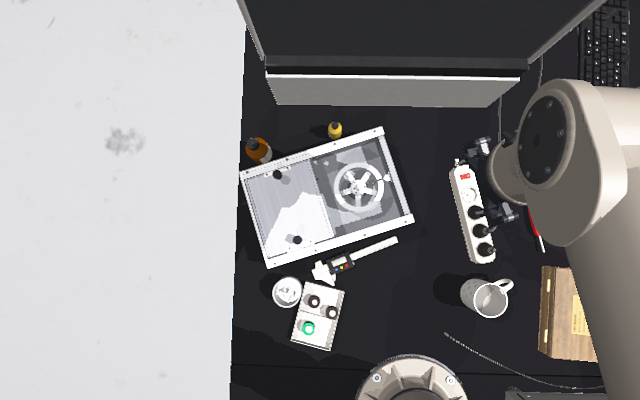

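```bash
python3 - <<'E'
from h import *
for uv in((277.5,174),(297.5,240)):print(inv(at("top",uv,112)))
print(bot.sense()["qvel"].round(3),bot.sense()["time_s"]);print(bot.close_job())
E
```

```text
[76.69417086 91.04793418]
[-82.72190628  91.41344788]
[-0.002  0.018 -0.002 -0.009 -0.    -0.     0.002] 25.0
the job is handed in; nothing more can be done
None
```

The belt drive is ready for its new belt, and I handed the job in at 25 s of the 72 s allowed.

- **Screwdriver:** I lifted it off the deck and laid it flat on the clear bench beyond the power strip. The wrist picture after release shows it lying flat, at about x 0.48, y -0.31.
- **Cover:** I pushed it with both open fingers on its trailing edge until it stopped firmly at about 24 N. The top camera puts the knobs at 91.0 and 91.4 mm along the unit, against a target of 91.5 mm. The wrist camera read 93.6 and 94.5 mm. I put that difference down to a 2–3 mm calibration offset, and both views show the cover square.
- **Pulley:** I pinched the rim and turned it about 98.5° clockwise, then released it. The last close-up shows the mark facing the pointer but about 0.6–0.7° (roughly 0.7 mm) off centre. The pointer tip still falls within the mark's width, so I left it.

In the last pictures the caliper, jar and both bottles stand where they were, and the arm touches nothing.

While I was turning the gripper between steps, the last joint read 2.731 rad, just at its 2.73 limit. I turned it back straight away, but I can't tell whether that counts as passing the joint's range.

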